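# Break down the soldering stack

## Task

The soldering is done: take apart the stack on the firebrick and put each piece in the middle of its own place. The copper ring goes standing upright on the steel bench block ready for planishing, the honeycomb disc flat on the turntable for the next job, the white magnesia block on the wire rack to cool and the black charcoal block in the shallow steel tray, these two lying flat with their long side along the long side of the rack or tray. The blocks are brittle, so set everything down without dropping it, and do not knock over or shove the amber bottle.

Things in the scene. Friction and masses are not known exactly. Their poses are not given: they have to be found in the camera images.
- copper_ring: Copper napkin ring, an upright open tube, outer diameter 46, inner 41, height 34 mm, about 90 g. Top of the stack, standing on the honeycomb disc. Origin: centre of its lower end; z is its axis, up.
- honeycomb_disc: Cream ceramic soldering disc with many small holes in its top, diameter 60, thickness 16 mm, about 50 g. Second in the stack, lying on the magnesia block, whose long sides it overhangs by about 5 mm, while the block's ends stick out beneath it by about 15 mm. Origin: centre of its underside, z up.
- magnesia_block: White rectangular soldering block, 90 (x) by 50 (y) by 22 (z) mm, about 70 g. Third in the stack, lying on the charcoal block. Origin: centre of its underside; x along its length, z up.
- charcoal_block: Black rectangular charcoal block bound with two thin wires, 120 (x) by 60 (y) by 30 (z) mm, about 90 g. Bottom of the stack, lying on the firebrick, roughly lengthwise. Origin: centre of its underside; x along its length, z up.
- firebrick: Brown firebrick that carries the stack, 230 (x) by 114 (y) by 64 (z) mm, fixed at a new spot each time. The stack stands near the middle of its top; each layer sits off-centre by up to 15 mm on the brick and a few mm on the next, and turned by up to about 0.15 rad on the one below. Origin: centre of its underside; x along its length, z up.
- bench_block: Bright square steel bench block, 100 by 100 mm, on a slightly larger black rubber pad (114 by 114 mm). Its flat top is 30 mm above the bench. Fixed, at a new spot each time. Place of the copper ring. Origin: centre of its underside at bench level, z up.
- turntable: Round aluminium soldering turntable, flat plate of diameter 160 mm with thin ring marks, no rim, on a dark foot; the plate turns with slight friction. Plate top is 44 mm above the bench. Its foot is fixed, at a new spot each time. Place of the honeycomb disc. Origin: centre of its foot at bench level, under the plate's centre, z up.
- wire_rack: Low rack of bright steel wires on four feet, 170 (x) by 110 (y) mm, tops of the wires 24 mm above the bench. Fixed, at a new spot each time. Place of the magnesia block. Origin: centre of the rack at bench level; x along its length, z up.
- steel_tray: Shallow dark steel tray, 170 (x) by 130 (y) mm outside, walls 2 mm thick; floor 2 mm above the bench, upright lip reaching 9 mm above the bench. Fixed, at a new spot each time. Place of the charcoal block. Origin: centre of its underside at bench level; x along its length, z up.
- flux_bottle: Small amber glass bottle with white dropper cap, diameter 33, height 99 mm, loose, standing on the far side of the work area, left or right. Leave it standing. (A glass jar, diameter 60, height 80 mm, stands at the mirror spot on the other side.) Origin: centre of its underside, z up.
Things that resemble listed ones, but are neither listed nor needed, are in the scene too. Of the things shaped like the copper_ring, the copper one is meant.

How it is judged:
By the outcome, as a careful person would: the job done as asked, in the order asked, and still so for the second after the job is handed in, with the robot touching nothing.
It also fails if it takes over 120 s, if anything falls off the work surface, if the arm or the gripper's body presses on something with over 40 N, if the wrist force passes 120 N, or if a joint passes its speed limit or range.

## Robot

A 6-joint arm with a two-finger parallel gripper is mounted at the origin on the work surface. World frame = base frame: x ahead of the robot, y to its left, z up, the work surface at z = 0. Lengths are in m, angles in rad, forces in N, time in s.
With the tool pointing down it reaches from about 0.35 to 0.925 m from the base axis. Payload 6.4 kg.
Tool frame: the origin (TCP) lies at the very end of the fingers, on their centre line; the grasp point (between the pads) lies 19 mm behind it; z points along the fingers, y is the line along which they close (so a half turn about z gives the same grasp; the last joint's range is limited). The gripper opens to 94 mm and grips with 3 to 60 N. Pads are 16 mm wide; open, the fingers measure 119 mm over their backs; the gripper's body (75 mm by 177 mm) begins 78 mm behind the grasp point.
Start: joints at [-1.425, 0.245, 1.558, -0, 1.339, -0.174], TCP at [0.204, -0.617, 0.205] pointing down, gripper open.
Joint ranges: [-3.13, 3.13], [-1.02, 2.26], [0.13, 2.54], [-0.95, 4.09], [0.21, 2.88], [-2.74, 2.74]. Speed limits (rad/s): [2.57, 2.57, 3.14, 3.14, 3.14, 3.14].

## Interface

Orientations are given as a unit quaternion [x, y, z, w].
In Python, from plant import robot, effector, kinematics, optics, job, masks_of, monitor gives the robot as it stands. The module is installed in compiled form; this text tells all that it offers. Calls block until the motion is done:
- robot.move_pose(position, orientation): joint-space move of the TCP to a pose.
- robot.move_linear(position, rotation=None, rate=0.15, until_force=None): straight line of the TCP; rotation=None keeps the orientation; rate is the mean speed in m/s. With until_force (N) it stops when the force on the tool has changed by that much, and returns True; else False.
- robot.movej(angles): joint-space move.
- effector.open_gripper() and effector.grasp(grasp_force=None): open the fingers fully, or close them until they stop; grasp_force is the grip in N (None keeps the last).
- robot.hold(seconds).
- kinematics.solve_ik(position, orientation): joint angles nearest the present ones, or None.
- optics.get_image(name): name is "scene" or "top" or "wrist"; returns the picture (400x640x3 uint8, red, green, blue); there is no depth.
- optics.camera_model(name): a dict with "vertical_fov" (degrees; the focal length in pixels is half the picture's height over the tangent of half this angle, whatever the lens; pixels are square), "cx", "cy" (the principal point, pixels), "camera_from_world" (4x4, takes a point from world to camera coordinates); the wrist camera has in their place "hand_eye" (4x4, takes a point from camera to tool coordinates, whose origin is the TCP and whose axes are the flange's). Camera axes: x right, y down, z forward; pixel columns grow to the right and rows downward; lengths in m; the calibration is good to about 2 mm. A picture is of the moment at which its call begins: read the wrist's pose just before it. camera_model takes no time and is no camera call.
A pose or a line that the arm cannot do raises robot.IKError and nothing moves.
- job.job_done(): hands the job in; it is judged then, once.
Trained networks look in the newest picture that a camera, given by its name, has taken for a name from the list of things; names that differ only in an ending like _2 or _b are one class to them, and where a whole thing is asked for, a point or a joint stands for the part that bears it (a point fixed in the world has none). Each returns a list of dicts, best first, with "score" (0 to 1); they miss things now and then, are a little off and sometimes report something else, mostly with a low value. They report only what shows in the picture. A call takes as long as a camera call. They do not tell look-alikes from the thing itself.
- masks_of(camera, label): "region" (400x640 bool, what is visible of it) and "box" ([left, top, right, bottom] in pixels, round what is visible of it).
Readings, each from a call of its own:
- monitor.get_time(): time.
- monitor.get_q(): joint angles.
- monitor.get_joint_vel(): joint speeds.
- monitor.get_joint_efforts(): joint torques, N m.
- monitor.get_tcp_pos(): TCP position.
- monitor.get_ee_rot(): TCP orientation.
- monitor.get_wrist_force(): force on the tool from outside, world axes, zero at the start.
- monitor.get_torque(): the same for the moment, N m.
- monitor.get_opening(): finger opening in m.
- monitor.get_grip_force(): force on a finger pad.
Only numpy, scipy, OpenCV 4.12 (cv2) and the standard library are available. Lean on these libraries where they do the work, as an engineer would, in place of code of your own. Each camera call takes 0.05 s, during which the arm holds its last target. There are 200 camera calls.

## Working session

There is one attempt and no reset: what is moved stays moved. The work goes in short steps, each a Python script; the robot and the scene stay as the last script left them, time stands still between calls to the robot, and variables do not carry over. Pictures are saved under pics/ and viewed, at most 14 in all, crops included, and the job is handed in when it is done.

```bash
mkdir -p pics; ls; python3 - <<'E'
from plant import robot, effector, kinematics, optics, job, masks_of, monitor
import cv2,numpy as np
for n in("scene","top"):
    im=optics.get_image(n); cv2.imwrite(f"pics/{n}0.png",im[:,:,::-1])
    m=optics.camera_model(n); print(n,m)
print(optics.camera_model("wrist"), monitor.get_tcp_pos(),monitor.get_ee_rot(),monitor.get_time())
E
```

```text
pics
scene {'vertical_fov': 53.03955872785843, 'cx': 328.0263838012417, 'cy': 200.53859688266067, 'camera_from_world': array([[-0.49164435,  0.87079329,  0.00220985,  0.2304629 ],
       [ 0.69324876,  0.39293703, -0.60415779, -0.31885247],
       [-0.52696488, -0.29549879, -0.79686164,  1.60585548],
       [ 0.        ,  0.        ,  0.        ,  1.        ]])}
top {'vertical_fov': 53.55496022864683, 'cx': 315.6909591348973, 'cy': 206.52076157656361, 'camera_from_world': array([[ 0.00328519, -0.99999134,  0.00255319,  0.06507401],
       [-0.99793405, -0.00344223, -0.06415439,  0.55750131],
       [ 0.06416262, -0.00233716, -0.99793672,  1.13468863],
       [ 0.        ,  0.        ,  0.        ,  1.        ]])}
{'vertical_fov': 69.81875788147175, 'cx': 317.0573300473353, 'cy': 193.9265541892314, 'hand_eye': array([[-1.04448089e-03, -9.57696527e-01, -2.87778164e-01,
         8.48730228e-02],
       [ 9.99999454e-01, -9.95909081e-04, -3.15179065e-04,
        -5.85241423e-04],
       [ 1.52450089e-05, -2.87778336e-01,  9.57697045e-01,
        -1.79236914e-01],
       [ 0.00000000e+00,  0.00000000e+00,  0.00000000e+00,
         1.00000000e+00]])} [ 0.20425829 -0.61651473  0.20446977] [ 9.87241290e-01  1.59229121e-01  3.90952507e-06 -8.49946889e-04] 0.1
```

View pics/top0.png

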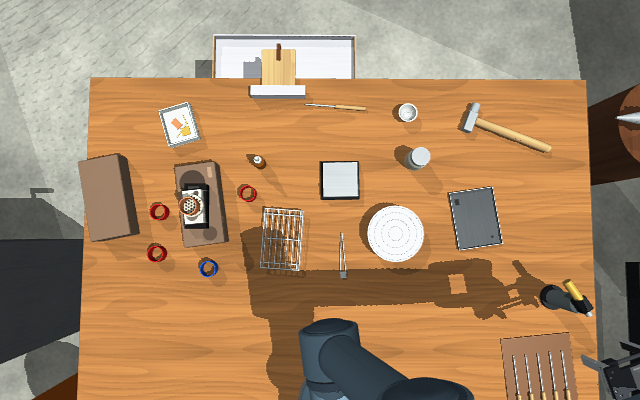

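View pics/scene0.png

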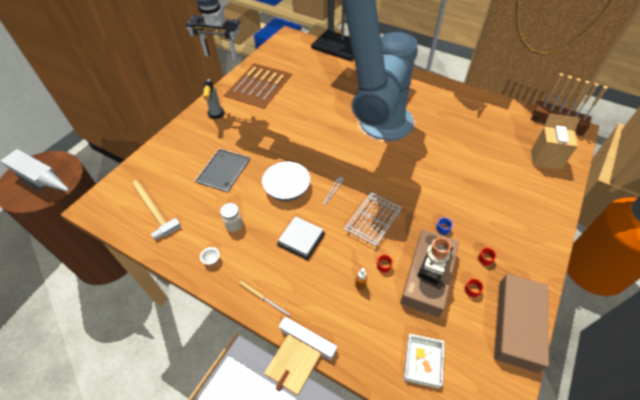

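Top picture: the stack is at (193,206) with the copper ring on top at (190,205). Rings that could be mistaken for it are red at (160,212), (157,254) and (247,193), and blue at (208,268). The bare brick at (108,198) and the white tray at (180,125) are decoys. The targets are the bench block at (340,180), turntable (395,233), rack (282,238) and dark tray (475,217). The amber bottle is at (258,161).

```bash
cat > h.py <<'E'
from plant import robot, effector, kinematics, optics, job, masks_of, monitor
import cv2, numpy as np
from scipy.spatial.transform import Rotation as R
from scipy.optimize import minimize
def cam(name, pose=None):
    m=optics.camera_model(name); f=200/np.tan(np.radians(m["vertical_fov"]/2))
    K=np.array([[f,0,m["cx"]],[0,f,m["cy"]],[0,0,1]])
    if name=="wrist":
        T=np.eye(4); T[:3,:3]=R.from_quat(pose[1]).as_matrix(); T[:3,3]=pose[0]
        E=np.linalg.inv(T@m["hand_eye"])
    else: E=m["camera_from_world"]
    return K,E
def snap(name, png=None):
    pose=(np.array(monitor.get_tcp_pos()),np.array(monitor.get_ee_rot()))
    im=optics.get_image(name)
    if png: cv2.imwrite("pics/"+png,im[:,:,::-1])
    return im,cam(name,pose)
def proj(C,P):
    K,E=C; p=(np.asarray(P)@E[:3,:3].T+E[:3,3])@K.T
    return p[:,:2]/p[:,2:]
def ray(C,uv,z):
    K,E=C; Rt=E[:3,:3].T; o=-Rt@E[:3,3]
    d=Rt@np.linalg.solve(K,[uv[0],uv[1],1.]); return o+d*(z-o[2])/d[2]
def box(l,w,z0,z1): return np.array([[x*l/2,y*w/2,z] for x in(-1,1) for y in(-1,1) for z in(z0,z1)])
def cyl(d,z0,z1):
    a=np.linspace(0,2*np.pi,48,endpoint=False)
    return np.array([[d/2*np.cos(t),d/2*np.sin(t),z] for t in a for z in(z0,z1)])
def place(P,s):
    c,n=np.cos(s[2]),np.sin(s[2]); return P@np.array([[c,n,0],[-n,c,0],[0,0,1]])+[s[0],s[1],0]
def iou(C,mask,P,s):
    S=4  # subpixel raster
    h=cv2.convexHull((proj(C,place(P,s))*16*1).astype(np.float32)).round().astype(np.int32)
    r=np.zeros(mask.shape,np.uint8); cv2.fillConvexPoly(r,h,1,cv2.LINE_AA if False else 8,4)
    r=r>0; return (r&mask).sum()/max(1,(r|mask).sum())
def fit(C,mask,P,s0,yaw=True):
    best=None
    for y0 in (np.arange(0,np.pi,np.pi/8) if yaw is True else [yaw or 0.]):
        if yaw is False:
            f=lambda s:-iou(C,mask,P,[s[0],s[1],0]); x0=np.array(s0[:2]); d=np.vstack([x0,x0+[.01,0],x0+[0,.01]])
        else:
            f=lambda s:-iou(C,mask,P,s); x0=np.array([s0[0],s0[1],y0]); d=np.vstack([x0,x0+[.01,0,0],x0+[0,.01,0],x0+[0,0,.2]])
        r=minimize(f,x0,method="Nelder-Mead",options=dict(initial_simplex=d,xatol=1e-4,fatol=1e-4))
        if best is None or r.fun<best.fun: best=r
    return best.x,-best.fun
DOWN=lambda yaw: (R.from_euler("z",yaw)*R.from_euler("x",np.pi)).as_quat()  # tool y axis at yaw+90deg
E
python3 - <<'E'
from h import *
M={"bench_block":(box(.1,.1,.01,.03),.03,True),"turntable":(cyl(.16,.038,.044),.044,False),"wire_rack":(box(.17,.11,.018,.024),.024,True),"steel_tray":(box(.17,.13,0,.009),.009,True),"firebrick":(box(.23,.114,0,.064),.064,True),"flux_bottle":(cyl(.033,0,.09),.05,False),
"copper_ring":(cyl(.046,.132,.166),.166,False),"honeycomb_disc":(cyl(.06,.116,.132),.132,False),"magnesia_block":(box(.09,.05,.094,.116),.116,True),"charcoal_block":(box(.12,.06,.064,.094),.094,True)}
im,C=snap("top")
for n,(P,z,y) in M.items():
    for d in masks_of("top",n)[:5]:
        if d["score"]<.3: continue
        m=d["region"]; u=np.argwhere(m).mean(0)[::-1]; p=ray(C,u,z)
        print(n,round(d["score"],2),np.round(d["box"]),m.sum(),p.round(3),end=" ")
        s,q=fit(C,m,P,p,y); print(s.round(4),round(q,3))
E
```

```text
bench_block 0.67 [323. 162. 364. 200.] 1489 [ 0.634 -0.001  0.03 ] [ 0.6347 -0.0019  0.0061] 0.87
turntable 0.85 [368. 205. 424. 262.] 2462 [ 0.481 -0.157  0.044] [ 0.4824 -0.1582] 0.945
wire_rack 0.83 [261. 209. 304. 270.] 357 [0.458 0.166 0.024] [ 0.4626  0.1655 -0.0673] 0.147
steel_tray 0.9 [452. 185. 501. 249.] 2635 [ 0.526 -0.399  0.009] [ 0.5273 -0.4002  3.2866] 0.966
steel_tray 0.74 [186. 192. 204. 214.] 263 [0.56  0.426 0.009] [0.5685 0.4248 1.5991] 0.099
steel_tray 0.61 [183. 180. 209. 230.] 453 [0.554 0.405 0.009] [0.5678 0.4073 2.4427] 0.17
firebrick 0.62 [178. 164. 227. 247.] 2305 [0.563 0.377 0.064] [0.5593 0.3911 0.1678] 0.595
copper_ring 0.75 [177. 199. 196. 215.] 230 [0.55  0.391 0.166] [0.5501 0.3941] 0.638
copper_ring 0.69 [151. 204. 169. 218.] 129 [0.533 0.463 0.166] [0.5349 0.4645] 0.35
copper_ring 0.49 [146. 244. 167. 262.] 149 [0.431 0.468 0.166] [0.4313 0.4681] 0.392
copper_ring 0.47 [179. 186. 206. 226.] 249 [0.541 0.376 0.166] [0.5193 0.3775] 0.343
honeycomb_disc 0.59 [367. 206. 422. 262.] 2509 [ 0.481 -0.139  0.132] [ 0.491  -0.1491] 0.192
honeycomb_disc 0.5 [182. 194. 206. 215.] 316 [0.552 0.389 0.132] [0.5525 0.3937] 0.657
magnesia_block 0.75 [179. 186. 208. 226.] 268 [0.544 0.391 0.116] [0.5504 0.3943 0.0264] 0.349
magnesia_block 0.64 [179. 182. 209. 233.] 508 [0.548 0.373 0.116] [0.5361 0.3815 0.0331] 0.328
charcoal_block 0.94 [183. 182. 206. 227.] 486 [0.554 0.378 0.094] [0.554  0.3936 3.1557] 0.413
```

```bash
python3 - <<'E'
from h import *
for nm,p,z in (("rack",(.46,.166),.30),("stack",(.55,.393),.36)):
    robot.move_pose([p[0],p[1],z],DOWN(np.pi)); robot.hold(.3)
    im,C=snap("wrist",f"w_{nm}.png"); print(monitor.get_time())
    np.savez(nm,K=C[0],E=C[1])
    for n in(["wire_rack"] if nm=="rack" else ["copper_ring","honeycomb_disc","magnesia_block","charcoal_block","firebrick"]):
        for d in masks_of("wrist",n)[:3]:
            m=d["region"]; np.save(f"m_{n}",m)if d is None else 0
            if d["score"]>.3:
                h=dict(copper_ring=.166,honeycomb_disc=.132,magnesia_block=.116,charcoal_block=.094,firebrick=.064,wire_rack=.024)[n]
                q=cv2.findContours(m.astype(np.uint8),0,2)[0]; q=np.vstack(q)[:,0]
                w=np.array([ray(C,t,h)[:2] for t in q]); r=cv2.minAreaRect((w*1000).astype(np.float32))
                print(n,round(d["score"],2),np.round(d["box"]),m.sum(),np.round(r[0],1),np.round(r[1],1),round(r[2],1))
E
```

```text
3.9167
wire_rack 0.74 [279. 110. 359. 218.] 675 [463.7 165.5] [113.7 171.5] 86.0
5.3083
copper_ring 0.95 [299. 157. 338. 192.] 568 [547.8 394.1] [45.5 50.2] 89.9
copper_ring 0.81 [238. 166. 262. 195.] 321 [559.7 301.4] [30.8 39. ] 43.3
copper_ring 0.76 [381.  64. 415.  98.] 354 [434.3 488.5] [37.8 31.8] 89.9
honeycomb_disc 0.59 [302. 149. 337. 182.] 924 [545.7 394.7] [58.7 49.8] 86.6
magnesia_block 0.95 [302. 134. 338. 194.] 787 [549.8 395.9] [92.6 49.7] 6.3
charcoal_block 0.66 [298. 126. 337. 203.] 795 [553.2 395.3] [121.4  59.8] 0.1
firebrick 0.64 [273.  92. 359. 232.] 6218 [560.8 394.9] [229.3 115.1] 8.3
```

View pics/w_stack.png

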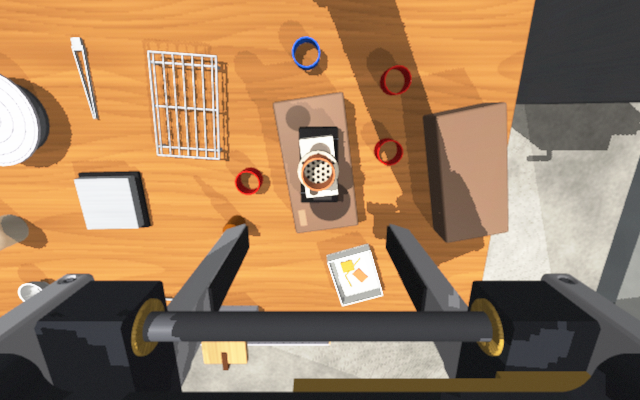

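View pics/w_rack.png

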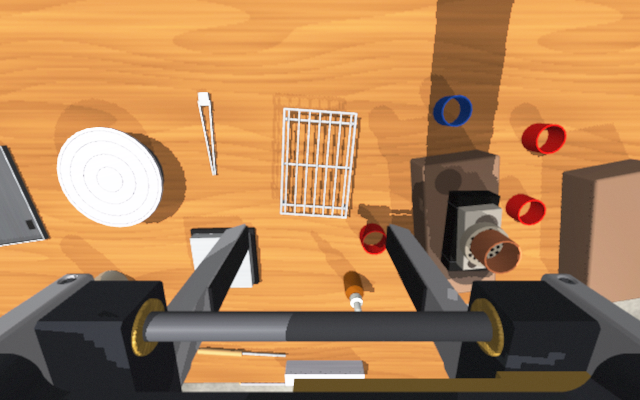

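Wrist picture: the copper ring is at (318,172) on the disc, and the red rings at (248,181), (388,151), (395,80) and blue ring at (306,53) all lie on the bench. I choose the ring on the stack and will check it up close.

```bash
python3 - <<'E'
from h import *
robot.move_linear([.548,.394,.27],DOWN(np.pi)); robot.hold(.3)
im,C=snap("wrist")
cv2.imwrite("pics/close.png",im[60:330,180:470,::-1])
for n,P,y in(("copper_ring",cyl(.046,.132,.166),False),("honeycomb_disc",cyl(.06,.116,.132),False),("magnesia_block",box(.09,.05,.094,.116),.1),("charcoal_block",box(.12,.06,.064,.094),.02)):
    for d in masks_of("wrist",n)[:1]:
        s,q=fit(C,d["region"],P,[.55,.394],y); print(n,round(d["score"],2),s.round(4),round(q,3))
E
```

```text
copper_ring 0.97 [0.5508 0.3937] 0.549
magnesia_block 0.57 [0.552  0.3955 0.1219] 0.338
charcoal_block 0.76 [ 0.5526  0.3955 -0.0034] 0.258
```

View pics/close.png

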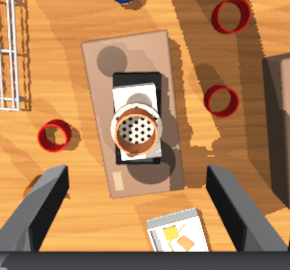

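Close crop: the copper-coloured ring stands on the honeycomb disc at crop (138,130). This is the ring that's meant, so I grasp it.

```bash
python3 - <<'E'
from h import *
robot.move_linear([.549,.394,.137],rate=.15)
effector.grasp(10); print(monitor.get_opening(),monitor.get_grip_force())
robot.move_linear([.549,.394,.30],rate=.2)
im,C=snap("top"); 
ims=[]
robot.move_pose([.634,-.03,.30],DOWN(np.pi)); robot.hold(.3)
im,C=snap("wrist","w_bench.png"); print(monitor.get_opening(),monitor.get_time())
for d in masks_of("wrist","bench_block")[:2]:
    for nm,P in(("pad",box(.114,.114,0,.01)),("full",np.vstack([box(.1,.1,.01,.03),box(.114,.114,0,.008)])),("blk",box(.1,.1,.01,.03))):
        s,q=fit(C,d["region"],P,[.634,0],0.02); print(nm,round(d["score"],2),d["box"],s.round(4),round(q,3))
E
```

```text
0.04645662638786195 9.999985301401466
0.046248552304257666 11.6417
pad 0.7 [296.3, 130.7, 371.2, 199.1] [ 0.6385 -0.0012  0.0031] 0.967
full 0.7 [296.3, 130.7, 371.2, 199.1] [ 0.6391 -0.002   0.0174] 0.973
blk 0.7 [296.3, 130.7, 371.2, 199.1] [ 0.6346 -0.0029  0.0041] 0.889
```

View pics/w_bench.png

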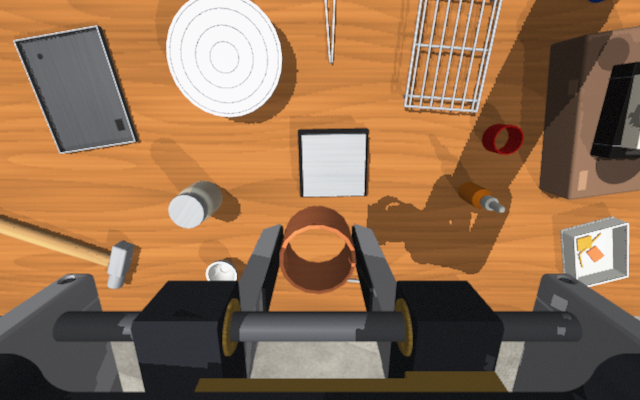

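Wrist picture: the ring is held upright at (318,255). The bright block top spans (301-367, 135-196), and the bottle at (485,197) is well clear.

```bash
python3 - <<'E'
from h import *
im=cv2.imread("pics/w_bench.png").astype(int); pose=(np.array(monitor.get_tcp_pos()),np.array(monitor.get_ee_rot())); C=cam("wrist",pose)
m=(im.min(2)>150).astype(np.uint8); m[:120]=0;m[205:]=0;m[:,:285]=0;m[:,380:]=0
q=np.argwhere(m)[:,::-1]; w=np.array([ray(C,t,.03)[:2] for t in q])*1000
r=cv2.minAreaRect(w.astype(np.float32)); print("top face",r)
c=np.array(r[0])/1000
# ring rim offset seen in hand: copper pixels
b=im; k=((b[...,2]>b[...,0]*1.6)&(b[...,2]>90)&(b[...,2]-b[...,1]>30)).astype(np.uint8); k[:200]=0;k[300:]=0;k[:,:270]=0;k[:,:]=k; k[:,365:]=0
d=masks_of("wrist","copper_ring")
for x in d[:3]:
    if x["box"][1]>190:
        z=pose[0][2]; s,qq=fit(C,x["region"],cyl(.046,z-.005,z+.029),pose[0][:2],False); print("held",x["box"],s-pose[0][:2],qq)
E
```

```text
top face ((638.6829833984375, -3.082550048828125), (100.01850128173828, 99.91526794433594), 0.9487269520759583)
held [280.1, 206.4, 357.7, 294.3] [0.00200204 0.00094741] 0.6838432635534085
```

```bash
python3 - <<'E'
from h import *
x,y=.6375,-.0025
robot.move_linear([x,y,.10],rate=.2)
robot.move_linear([x,y,.05],rate=.08)
print(robot.move_linear([x,y,.031],rate=.02,until_force=2.5),monitor.get_tcp_pos(),monitor.get_wrist_force())
robot.hold(.2); effector.open_gripper(); robot.move_linear([x,y,.15],rate=.15)
robot.move_pose([x-.02,y,.30],DOWN(np.pi)); robot.hold(.2)
im,C=snap("wrist","w_bench2.png")
for d in masks_of("wrist","copper_ring")[:1]:
    print(d["box"],fit(C,d["region"],cyl(.046,.03,.064),[x,y],False))
robot.move_pose([.54,.393,.28],DOWN(np.pi)); robot.hold(.3)
im,C=snap("wrist","w_disc.png"); print(monitor.get_time())
for n,P,yw in(("honeycomb_disc",cyl(.06,.116,.132),False),("magnesia_block",box(.09,.05,.094,.116),.1),("charcoal_block",box(.12,.06,.064,.094),.02)):
    for d in masks_of("wrist",n)[:2]:
        s,q=fit(C,d["region"],P,[.55,.394],yw); print(n,round(d["score"],2),d["box"],s.round(4),round(q,3))
E
python3 -c "
import cv2,numpy as np
a=cv2.imread('pics/w_bench2.png')[80:280,200:440];b=cv2.imread('pics/w_disc.png')[60:260,200:440]
cv2.imwrite('pics/v1.png',cv2.resize(np.hstack([a,b]),None,fx=1.6,fy=1.6))"
```

```text
True [ 0.63731234 -0.00245483  0.03479413] [ 0.66609645 -0.54642163  4.28653932]
[467.9, 133.6, 503.0, 166.8] (array([ 0.6375, -0.0025]), np.float64(0.0))
19.2
honeycomb_disc 0.76 [295.8, 166.1, 342.5, 217.0] [0.5536 0.3939] 0.94
magnesia_block 0.9 [294.2, 145.0, 341.7, 223.7] [0.5515 0.3953 0.1275] 0.343
charcoal_block 0.73 [293.9, 137.4, 340.0, 229.1] [0.5542 0.3953 0.0044] 0.244
```

View pics/v1.png

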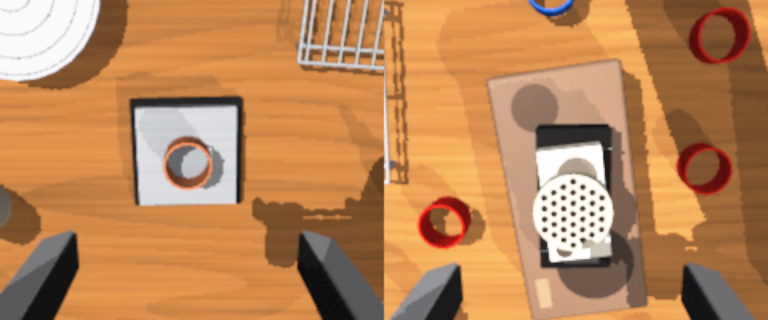

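Left: the ring stands near the middle of the bench block. Right: the bare disc is at its fitted spot, overhanging the white block. Next is the disc.

```bash
python3 - <<'E'
from h import *
x,y=.5534,.394; Q=DOWN(np.pi)
robot.move_linear([x,y,.2],Q,rate=.2); robot.move_linear([x,y,.1185],rate=.08)
effector.grasp(14); print(monitor.get_opening(),monitor.get_tcp_pos())
robot.move_linear([x,y,.16],rate=.05); robot.move_linear([x,y,.30],rate=.2)
robot.move_pose([.45,-.158,.30],Q); robot.hold(.3)
im,C=snap("wrist","w_tt.png"); print(monitor.get_opening())
for d in masks_of("wrist","turntable")[:1]:
    s,q=fit(C,d["region"],cyl(.16,.038,.044),[.482,-.158],False); print(d["box"],s,q)
    s2,q2=fit(C,d["region"],cyl(.16,.043,.044),[.482,-.158],False); print(s2,q2)
pos=monitor.get_tcp_pos()
for d in masks_of("wrist","honeycomb_disc")[:2]:
    s3,q3=fit(C,d["region"],cyl(.06,pos[2]-.0025,pos[2]+.0135),pos[:2],False); print("held",d["box"],s3-pos[:2],q3)
if q2>.93 and np.hypot(*(s2-[.4824,-.1582]))<.007:
    x,y=s2
    robot.move_linear([x,y,.12],rate=.2); robot.move_linear([x,y,.06],rate=.08)
    print(robot.move_linear([x,y,.0435],rate=.015,until_force=2),monitor.get_tcp_pos())
    robot.hold(.2); effector.open_gripper(); robot.move_linear([x,y,.12],rate=.1)
    robot.move_linear([.45,-.158,.30],rate=.2); robot.hold(.2)
    im,C=snap("wrist","w_tt2.png")
    for d in masks_of("wrist","honeycomb_disc")[:2]:
        print(d["box"],fit(C,d["region"],cyl(.06,.044,.06),[x,y],False))
print(monitor.get_time())
E
python3 -c "
import cv2,numpy as np
a=cv2.imread('pics/w_tt.png')[80:320,180:460];b=cv2.imread('pics/w_tt2.png')[80:320,180:460]
cv2.imwrite('pics/v2.png',cv2.resize(np.hstack([a,b]),None,fx=1.4,fy=1.4))"
```

```text
0.0585170177557467 [0.55341614 0.39396728 0.1185615 ]
0.05871688059711772
[266.9, 132.0, 370.8, 217.7] [ 0.48199043 -0.15791096] 0.7311948278005719
[ 0.482 -0.158] 0.7322873863777861
held [275.6, 193.7, 363.7, 287.9] [0.00089234 0.0010634 ] 0.9589316484778863
26.025[ WARN:0@0.013] global loadsave.cpp:275 findDecoder imread_('pics/w_tt2.png'): can't open/read file: check file path/integrity
Traceback (most recent call last):
TypeError: 'NoneType' object is not subscriptable
```

The held disc hides part of the plate. I'll look from farther out.

```bash
python3 - <<'E'
from h import *
robot.move_linear([.55,-.158,.30],rate=.2); robot.hold(.3)
im,C=snap("wrist","w_tt.png")
for d in masks_of("wrist","turntable")[:1]:
    s,q=fit(C,d["region"],cyl(.16,.038,.044),[.482,-.158],False); print(d["box"],s,q)
    s2,q2=fit(C,d["region"],cyl(.16,.043,.044),[.482,-.158],False); print(s2,q2)
if q2>.93 and np.hypot(*(s2-[.4824,-.1582]))<.007:
    x,y=s2-[.0005,.0005]
    robot.move_linear([x,y,.12],rate=.2); robot.move_linear([x,y,.06],rate=.08)
    print(robot.move_linear([x,y,.0435],rate=.015,until_force=2),monitor.get_tcp_pos())
    robot.hold(.2); effector.open_gripper(); robot.move_linear([x,y,.12],rate=.1)
    robot.move_linear([.50,-.158,.30],rate=.2); robot.hold(.2)
    im,C=snap("wrist","w_tt2.png")
    for d in masks_of("wrist","honeycomb_disc")[:2]:
        print(d["box"],fit(C,d["region"],cyl(.06,.044,.06),[x,y],False))
print(monitor.get_time())
a=cv2.imread('pics/w_tt.png')[0:300,180:460];b=cv2.imread('pics/w_tt2.png')[0:300,180:460]
cv2.imwrite('pics/v2.png',cv2.resize(np.hstack([a,b]),None,fx=1.3,fy=1.3))
E
```

```text
[261.9, 59.4, 373.5, 175.3] [ 0.48301453 -0.15678749] 0.9637017994858612
[ 0.48301453 -0.15678749] 0.9637017994858612
True [ 0.48237313 -0.15720321  0.04645115]
[299.4, 135.1, 336.6, 175.8] (array([ 0.48276844, -0.15520741]), np.float64(0.94164265129683))
33.0917
```

View pics/v2.png

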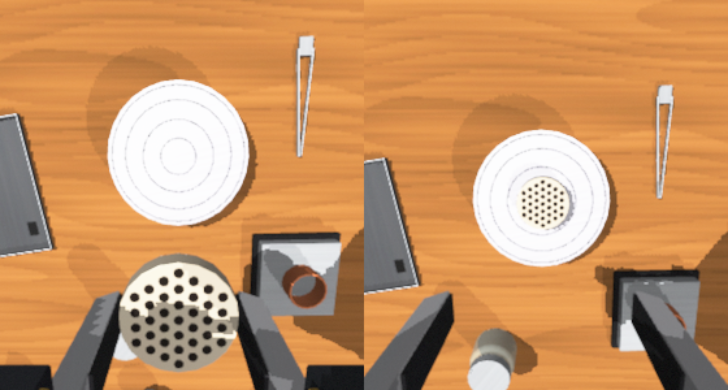

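The disc is centred on the turntable. Next is the magnesia block.

```bash
python3 - <<'E'
from h import *
robot.move_pose([.54,.393,.28],DOWN(np.pi)); robot.hold(.3)
im,C=snap("wrist","w_mag.png")
for n,P,yw in(("magnesia_block",box(.09,.05,.094,.116),.1),("charcoal_block",np.vstack([box(.12,.06,.064,.094)]),.02)):
    for d in masks_of("wrist",n)[:1]:
        s,q=fit(C,d["region"],P,[.55,.394],yw); print(n,round(d["score"],2),d["box"],s.round(4),round(q,3))
        if n[0]=="m": S,Qm=s,q
if Qm<.9: raise SystemExit
x,y,a=S; robot.move_linear([x,y,.2],DOWN(np.pi+a),rate=.2); robot.move_linear([x,y,.098],rate=.08)
effector.grasp(14); print(monitor.get_opening(),monitor.get_tcp_pos())
robot.move_linear([x,y,.14],rate=.05); robot.move_linear([x,y,.30],rate=.2)
robot.move_pose([.54,.166,.30],DOWN(np.pi-.067)); robot.hold(.3)
im,C=snap("wrist","w_rack2.png"); print(monitor.get_opening(),monitor.get_time())
for d in masks_of("wrist","wire_rack")[:1]:
    m=cv2.morphologyEx(d["region"].astype(np.uint8),cv2.MORPH_CLOSE,np.ones((25,25)))>0
    print(d["box"],fit(C,m,box(.17,.11,.02,.024),[.463,.166],-.067))
p=monitor.get_tcp_pos()
for d in masks_of("wrist","magnesia_block")[:1]:
    s,q=fit(C,d["region"],box(.09,.05,p[2]-.004,p[2]+.018),p,-.067); print("held",d["box"],s[:2]-p[:2],s[2],q)
a=cv2.imread('pics/w_mag.png')[50:300,180:460];b=cv2.imread('pics/w_rack2.png')[50:300,180:460]
cv2.imwrite('pics/v3.png',cv2.resize(np.hstack([a,b]),None,fx=1.4,fy=1.4))
E
```

```text
magnesia_block 0.85 [296.2, 149.4, 342.7, 221.5] [0.5522 0.396  0.1185] 0.947
charcoal_block 0.64 [291.8, 135.2, 342.3, 227.5] [0.553  0.3954 0.0071] 0.325
0.04988997325087614 [0.55223094 0.3959062  0.09799565]
0.049976292289654514 41.475
[273.8, 52.7, 354.5, 169.9] (array([ 0.46432523,  0.1663582 , -0.06075634]), np.float64(0.4738740835563831))
held [275.5, 169.3, 361.0, 309.0] [0.00010579 0.0011751 ] -0.07178295498585713 0.968179036629076
```

View pics/v3.png

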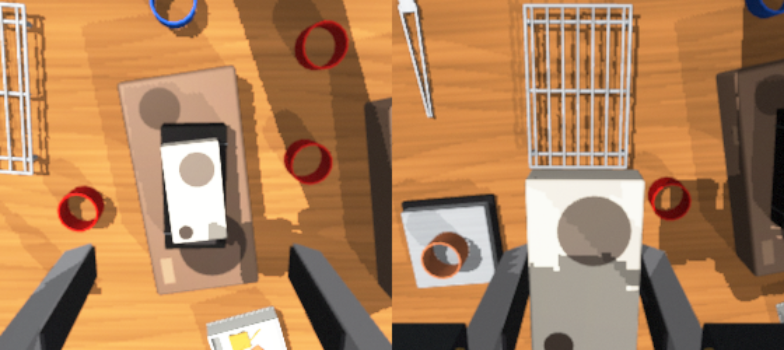

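The block is held square, and the rack is aligned with it and fully visible at right. I place it.

```bash
python3 - <<'E'
from h import *
x,y=.464,.165; q=DOWN(np.pi-.066+.003)
robot.move_linear([x,y,.12],q,rate=.2); robot.move_linear([x,y,.042],rate=.08)
print(robot.move_linear([x,y,.0255],rate=.015,until_force=2),monitor.get_tcp_pos())
robot.hold(.2); effector.open_gripper(); robot.move_linear([x,y,.12],rate=.1)
robot.move_linear([.47,.166,.30],rate=.2); robot.hold(.2)
im,C=snap("wrist","w_rack3.png")
for d in masks_of("wrist","magnesia_block")[:1]:
    print(d["box"],fit(C,d["region"],box(.09,.05,.024,.046),[x,y],-.066))
robot.move_pose([.54,.393,.28],DOWN(np.pi)); robot.hold(.3)
im,C=snap("wrist","w_char.png")
for d in masks_of("wrist","charcoal_block")[:1]:
    s,q=fit(C,d["region"],box(.12,.06,.064,.094),[.55,.394],.02); print(round(d["score"],2),d["box"],s.round(4),round(q,3))
print(monitor.get_time())
a=cv2.imread('pics/w_rack3.png')[50:300,180:460];b=cv2.imread('pics/w_char.png')[50:300,180:460]
cv2.imwrite('pics/v4.png',cv2.resize(np.hstack([a,b]),None,fx=1.4,fy=1.4))
if q>.88:
    x,y,a=s; robot.move_linear([x,y,.2],DOWN(np.pi+a),rate=.2); robot.move_linear([x,y,.075],rate=.08)
    effector.grasp(14); print(monitor.get_opening(),monitor.get_tcp_pos())
    robot.move_linear([x,y,.12],rate=.05); robot.move_linear([x,y,.30],rate=.2)
    print(monitor.get_opening(),monitor.get_time())
E
```

```text
True [0.46385771 0.16498562 0.02791534]
[301.9, 130.8, 333.8, 194.3] (array([ 0.46315654,  0.16643676, -0.05814565]), np.float64(0.9558969276511398))
0.75 [293.0, 137.5, 339.8, 228.8] [0.5545 0.3959 0.0009] 0.959
49.4917
0.059897492007453215 [0.55453578 0.39575154 0.07501299]
0.06006514942112748 54.4833
```

View pics/v4.png

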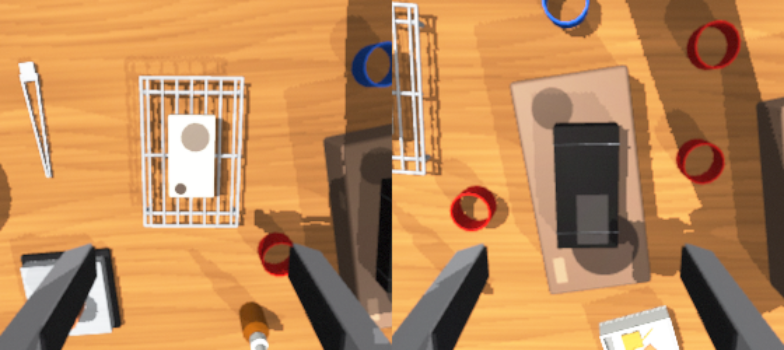

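The magnesia block is in the middle of the rack and the charcoal block is gripped. Next, the tray.

```bash
python3 - <<'E'
from h import *
a=.145; robot.move_pose([.62,-.39,.30],DOWN(np.pi+a)); robot.hold(.3)
im,C=snap("wrist","w_tray.png"); p=monitor.get_tcp_pos(); print(monitor.get_opening(),monitor.get_time())
for d in masks_of("wrist","steel_tray")[:2]:
    print(d["score"],d["box"],fit(C,d["region"],box(.17,.13,0,.009),[.527,-.4],a))
for d in masks_of("wrist","charcoal_block")[:1]:
    s,q=fit(C,d["region"],box(.12,.06,p[2]-.011,p[2]+.019),p,a); print("held",d["box"],s[:2]-p[:2],s[2],q)
E
```

```text
0.05989864027288531 57.6083
0.8 [275.0, 42.0, 359.9, 145.5] (array([ 0.52844178, -0.40046825,  0.14807004]), np.float64(0.9000823214653221))
0.64 [493.5, 166.9, 585.6, 238.5] (array([ 0.527, -0.4  ,  0.145]), np.float64(0.0))
held [262.2, 147.1, 368.2, 312.7] [-0.00024247  0.00102541] 0.15778760722190022 0.8933494425833379
```

View pics/w_tray.png

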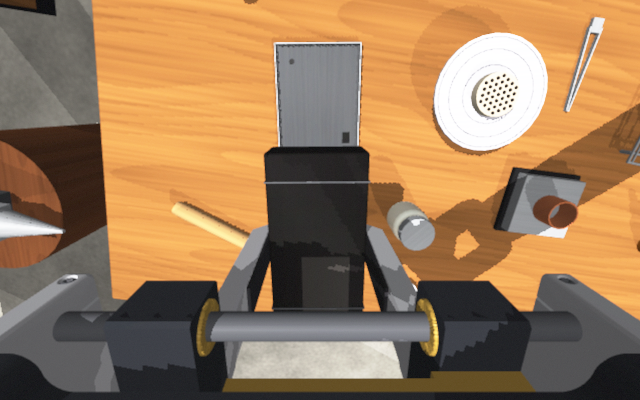

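Picture: the tray spans (275-360, 42-146), aligned with the held block, and the fit agrees with the top camera. I set it down.

```bash
python3 - <<'E'
from h import *
x,y=.528,-.401; robot.move_linear([x,y,.12],DOWN(np.pi+.146),rate=.2); robot.move_linear([x,y,.032],rate=.08)
print(robot.move_linear([x,y,.0115],rate=.015,until_force=2),monitor.get_tcp_pos())
robot.hold(.2); effector.open_gripper(); robot.move_linear([x,y,.12],rate=.08)
robot.move_linear([x,y,.30],rate=.2); robot.hold(.2)
im,C=snap("wrist","w_tray2.png")
for d in masks_of("wrist","charcoal_block")[:1]:
    print(d["box"],fit(C,d["region"],box(.12,.06,.002,.032),[x,y],.146))
robot.move_pose([.204,-.617,.25],DOWN(.32+np.pi) if kinematics.solve_ik([.204,-.617,.25],DOWN(.32+np.pi)) is not None else DOWN(.32)); robot.hold(.3)
im,C=snap("top","top_end.png"); print(monitor.get_time())
for d in masks_of("top","copper_ring")[:5]:
    print(round(d["score"],2),d["box"])
cv2.imwrite('pics/v5.png',cv2.resize(im[130:280,150:530,::-1],None,fx=2.1,fy=2.1))
E
```

```text
True [ 0.52792004 -0.40090757  0.01297336]
[294.5, 122.4, 334.9, 201.4] (array([ 0.52659708, -0.4002911 ,  0.16922363]), np.float64(0.9416252072968491))
67.4
0.54 [149.5, 204.5, 168.4, 220.6]
0.44 [145.9, 242.8, 167.5, 261.1]
```

View pics/v5.png

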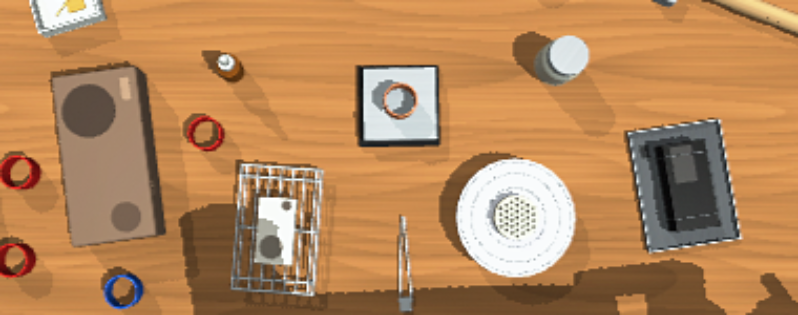

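All four pieces are centred in their places, and the bottle is still standing at (228,66). Handing in.

```bash
python3 -c "
from plant import job
print(job.job_done())"
```

```text
the job is handed in; nothing more can be done
None
```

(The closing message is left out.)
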